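# Pin the shutter box, then hold its sprung slide at the mark

### The job

Pick up the mallet and use its head to drive the pin that still stands up beside the shutter box fully home, so that the box cannot shift, then stand the mallet back upright on its rubber pad and let go of it. After that, take the handle of the box's spring-return slide, pull it out until the pointer beside its handle lines up with the upright brass pointer clamped on the rail, and finish while still holding it there. Do not push the pin with the gripper, do not pull the slide before the pin is home, and leave the other things on the bench where they are.

Things in the scene. Friction and masses are not known exactly. Their poses are not given: they have to be found in the camera images.
- shutter_box: Black box 100 x 80 (x, y), top 55 above the bench, on a fixed base plate 140 x 250 x 12. Origin: centre of the plate's underside. The slide comes out of its -x face. Two bosses 32 across, tops 30 above the bench, at x 0, y +95 and -95: the +95 pin stands up, the -95 pin is home and fixed. Guide rail 10 wide, top 30 high, runs 150 out along -x at y -42. It does not move. All sizes in mm.
- pin (a joint): How far the standing pin has been driven down, in m: 0 to 0.016, 0.016 = fully home (head seated on the boss). Starts between 0 and 0.004. It is tight: it moves down under about 9 N and stays where it is left, so a steady push or blows both work; at 0.016 it meets a hard stop.
- pin_top (a point): Centre of the flat top of the standing pin's steel head, 18 across and 6 thick: 52 above the bench at joint 0, 36 when home.
- mallet: Stands upright on its head: black cylinder with steel bands, 42 across, 62 tall. Wooden handle 18 across, level, axis 36 above the lower face, along the mallet's +y to 119 from the head's axis. Origin: centre of the lower face, z up. About 0.35 kg, give or take a quarter, nearly all in the head. Grip the head from above with fingers at its +x and -x sides, or the handle.
- pad: Black rubber pad 120 x 120 x 4 fixed on the bench, on which the mallet stands. Origin: centre of its underside; its top is 4 higher.
- slide (a joint): How far the slide is pulled out, in m: 0 (sprung shut) to 0.075, along the box's -x. The spring pulls it back with 3 N at 0 plus 1 N per 10 mm pulled.
- slide_handle (a point): Centre of the top of the slide's handle: an upright black round post 20 across, free from 33 to 95 above the bench, 105 in front of the box's origin when shut (55 in front of its front face). Moves with the slide. Axes parallel to the box's.
- slide_index (a point): Tip of the small steel pointer blade on the slide, 3 thick, level with the handle's axis along the pull, 24 to its -y side, 33 above the bench. Moves with the slide.
- mark: Fixed brass saddle on the guide rail, 16 x 18, with an upright blade 3 thick, top 46 above the bench, pointing at the slide. Axes as the box's. Origin: on the bench under the slide's middle line, level with the blade along the pull. The slide is at the mark when slide_index and mark have the same x in the box's frame. It stands 30 to 58 in front of the shut slide's pointer.
- mark_tip (a point): Tip of the blade of the brass mark, 33 above the bench, 2 to the -y side of the slide pointer's path; the two tips stand opposite each other at the mark.
- cleaner_bottle: Bystander, loose: small white plastic bottle, 44 across, 110 tall. Origin: on its underside (lying tools: within the tool).
- mirror_mount: Bystander, loose: small upright mirror mount on a square foot, 50 x 50, about 90 tall. Origin: on its underside (lying tools: within the tool).
- lens_tube: Bystander, loose: short black lens tube standing on end, 33 across, 35 tall. Origin: on its underside (lying tools: within the tool).
- collar: Bystander, loose: steel ring lying flat, 36 across, 10 high. Origin: on its underside (lying tools: within the tool).
- post: Bystander, loose: steel rod 13 across on a round foot 44 across, 78 tall. Origin: on its underside (lying tools: within the tool).
- cuvette_rack: Bystander, loose: white open rack with compartments, 60 x 110 x 30. Origin: on its underside (lying tools: within the tool).
- driver: Bystander, loose: screwdriver lying flat, black handle. Origin: on its underside (lying tools: within the tool).
- power_meter: Bystander, loose: flat grey hand-held meter, 130 x 70 x 25. Origin: on its underside (lying tools: within the tool).
Mind the look-alikes: they are no part of the job. Leave any blue or green look-alike of the mallet alone.

How it is judged:
On the way, in this order (a step that is already met when the one before it is completed fails the run):
1. the mallet's head has driven the pin home (13.5 mm of its 16 mm or more) while the mallet is off its pad (value of joint pin above 0.0135 m and contact force between mallet and pin above 0.5 N and horizontal distance between mallet and pad above 0.08 m), for 0.02 s.
2. the mallet stands upright on its pad again, released (horizontal distance between mallet and pad below 0.045 m and z of mallet in the frame of pad below 0.01 m and angle between mallet's own z axis and vertical below 0.15 rad and contact force between the fingers and mallet below 0.2 N and linear speed of mallet below 0.02 m/s), for 0.2 s.
At the end, for the whole second after the job is handed in: Slide pointer within 5 mm of the mark along the pull, held by the fingers (over 1.5 N) through the last second; pin home within 2.5 mm; mallet upright (within 0.15 rad), at rest, released, its axis within 45 mm of its pad's centre (all of step 2 and value of joint pin above 0.0135 m and x of slide_index in the frame of mark between -0.005 and 0.005 m and contact force between the fingers and slide above 1.5 N and contact force between mallet and slide below 0.1 N); the arm keeps its last pose, push and grip.
It fails at once if the gripper pushes the pin (contact force between the fingers and pin above 1 N).
It fails at once if the slide is pulled more than 10 mm before the pin is home (value of joint slide above 0.01 m and value of joint pin below 0.0135 m).
It fails at once if a bystander is moved by more than 30 mm (distance of any of cleaner_bottle, mirror_mount, lens_tube, collar, post, cuvette_rack, driver, power_meter from where it was at the start of the episode above 0.03 m).
It also fails if it takes over 54 s, if anything falls off the work surface, if the arm or the gripper's body presses on something with over 40 N, if the wrist force passes 120 N, or if a joint passes its speed limit or range.

### The arm

A 6-joint arm with a two-finger parallel gripper is mounted at the origin on the work surface. World frame = base frame: x ahead of the robot, y to its left, z up, the work surface at z = 0. Lengths are in m, angles in rad, forces in N, time in s.
With the tool pointing down it reaches from about 0.3 to 0.875 m from the base axis. Payload 6.4 kg.
Tool frame: the origin (TCP) lies midway between the tips of the shut fingers; the grasp point (between the pads) lies 19 mm behind it; y points along the fingers, x is the direction in which the jaws open and shut, and the axes are right-handed (so a half turn about y gives the same grasp; the last joint's range is limited). The gripper opens to 85 mm and grips with 20 to 120 N. Pads are 22 mm wide; open, the fingers measure 114 mm over their backs; the gripper's body (76 mm by 85 mm) begins 54 mm behind the grasp point. The pads swing forward as they close: fully open they stand 13 mm farther back than shut.
Start: joints at [-1.394, 0.181, 1.607, -0, 1.354, -0.206], TCP at [0.215, -0.533, 0.231] pointing down, gripper open.
Joint ranges: [-2.99, 2.99], [-0.89, 2.07], [0.3, 2.58], [-1.14, 4.28], [0, 2.63], [-3.12, 3.12]. Speed limits (rad/s): [2.57, 2.57, 3.01, 3.14, 3.14, 3.14].

### API

Orientations are given as a unit quaternion [w, x, y, z].
In Python, from bench import ctrl gives the robot as it stands.
- The arm moves only by the tool step_arm, never from a script. Its argument "commands" is a list of rows, each a list of 7 numbers: the turn, a rotation vector about the tool's x, y, z in units of 6 degrees (1.0 is 6 degrees), then the shift along the tool's x, y, z in units of 30 mm (1.0 is 30 mm), then the opening, from 0 (shut) to 1 (fully open). A call has 1 to 10 rows; each row shifts and turns the commanded pose from where the row before left it, along the tool's axes as they then stand; what a row does not reach is not made up. A row lasts 1/10 s, in which the tool goes at most 50 mm and 8.59 degrees, less where a joint would pass 70% of its speed; a pose out of reach is approached as far as the arm can. A call with a number of a shift or a turn outside -1 to 1 is refused whole. A call with a gripper value outside its range is refused whole. The fingers move at their own pace and stop on an object; the grip force is fixed at half the most. Time passes only in rows, so rows that do not move let the fingers close. It gives the time, the measured TCP pose, the force and the opening at its end, in the units of the state.
- ctrl.get_obs(): the state, without advancing time (a new reading comes with each control period).
- ctrl.camera(name): name is "scene" or "top" or "wrist"; returns (picture, depth): 384x512x3 uint8, blue, green, red; 384x512 float32, m along the optical axis (not along the pixel's ray), 0 where there is no reading.
- ctrl.get_calibration(name): a dict with "intrinsics" (3x3 intrinsics, pixels), "R" (3x3) and "t" (3): a world point X has camera coordinates R X + t. Camera axes: x right, y down, z forward; pixel columns grow to the right and rows downward; lengths in m; the calibration is good to about 2 mm. A picture is of the moment at which its call begins: read the wrist's pose just before it. get_calibration takes no time and is no camera call; for the wrist camera it gives the pose at the moment of the call.
- ctrl.hand_in(): hands the job in, once; it reports no verdict.
Trained networks look in the newest picture that a camera, given by its name, has taken for a name from the list of things; names that differ only in an ending like _2 or _b are one class to them, and where a whole thing is asked for, a point or a joint stands for the part that bears it (a point fixed in the world has none). Each returns a list of dicts, best first, with "p" (0 to 1); they miss things now and then, are a little off and sometimes report something else, mostly with a low value. They report only what shows in the picture. A call takes as long as a camera call. They do not tell look-alikes from the thing itself.
- ctrl.boxes_of(thing, camera): "point" ([x, y, z] in m, in the coordinates of the camera as it stood for that picture, good to about 4 mm: the middle of the surface that is visible of it).
- ctrl.silhouettes(thing, camera): "pixels" (384x512 bool, what is visible of it).
The state is a dict: "time_s": time; "q": joint angles; "dq": joint speeds; "joint_efforts": joint torques, N m; "eef_pos": TCP position; "eef_rot": TCP orientation; "wrist_force": force on the tool from outside, world axes, zero at the start; "torque": the same for the moment, N m; "opening": opening from 0.0 (shut) to 1.0 (fully open).
Only numpy, scipy, OpenCV 4.12 (cv2) and the standard library are available. Lean on these libraries where they do the work, as an engineer would, in place of code of your own. Each camera call takes 0.05 s, during which the arm holds its last target.

## Working session

There is one attempt and no reset: what is moved stays moved. The work goes in short steps, Python scripts to look and compute and a tool call to move; the robot and the scene stay as the last step left them, time stands still between calls to the robot, and variables do not carry over. Pictures are saved under pics/ and viewed, and the job is handed in when it is done.

Besides the shell and the picture viewer there is one more tool, called after "Emit:" as name(argument=value, ...) on one line, values as JSON. step_arm: Moves the arm, as the interface text tells. Its arguments: {"type":"object","properties":{"commands":{"type":"array"}},"required":["commands"]}

```bash
ls; mkdir -p pics; python3 - <<'E'
from bench import ctrl
import cv2
o=ctrl.get_obs();print(o)
for c in("scene","top"):
    p,d=ctrl.camera(c);cv2.imwrite(f"pics/{c}0.png",p)
    k=ctrl.get_calibration(c);print(c,k)
E
```

```text
pics
{'time_s': 0.0, 'q': array([-1.39431545e+00,  1.81542325e-01,  1.60803417e+00, -1.56982104e-05,
        1.35378588e+00, -2.06300903e-01]), 'dq': array([-0.00186949, -0.00065196, -0.00100952,  0.00051284,  0.00017192,
        0.00098743]), 'joint_efforts': array([ 1.29570117e-04, -4.44872332e+01, -3.51337659e+01, -1.79707213e-04,
        9.09105496e-03,  1.37815753e-06]), 'eef_pos': array([ 0.2146741 , -0.53281661,  0.23037078]), 'eef_rot': array([ 0.58642823, -0.58553783,  0.39619654, -0.39531719]), 'wrist_force': array([-0.01314848,  0.9736011 ,  0.50372095]), 'torque': array([ 0.0237507 , -0.00558777, -0.00469966]), 'opening': 1.0032407359083335}
scene {'intrinsics': array([[346.71425257,   0.        , 251.71455847],
       [  0.        , 346.71425257, 195.07017347],
       [  0.        ,   0.        ,   1.        ]]), 'R': array([[ 0.47439707,  0.88009855,  0.01933783],
       [ 0.67486072, -0.3494876 , -0.64993956],
       [-0.56525253,  0.32137977, -0.75973984]]), 't': array([-0.26023569, -0.2709882 ,  1.42303954])}
top {'intrinsics': array([[486.76124832,   0.        , 255.31531596],
       [  0.        , 486.76124832, 182.38886713],
       [  0.        ,   0.        ,   1.        ]]), 'R': array([[-0.00725377, -0.99973825, -0.02169836],
       [-0.98697884,  0.01064464, -0.16049753],
       [ 0.16068649,  0.02025161, -0.98679771]]), 't': array([0.05577845, 0.53755337, 1.72450423])}
```

View pics/scene0.png

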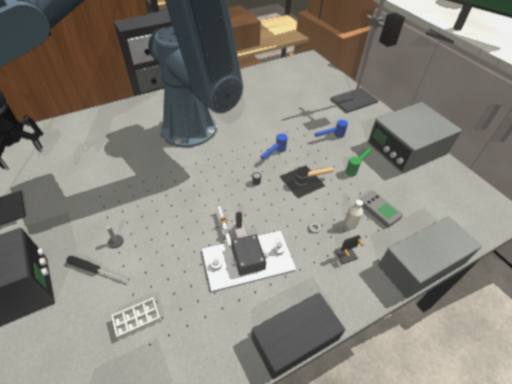

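View pics/top0.png

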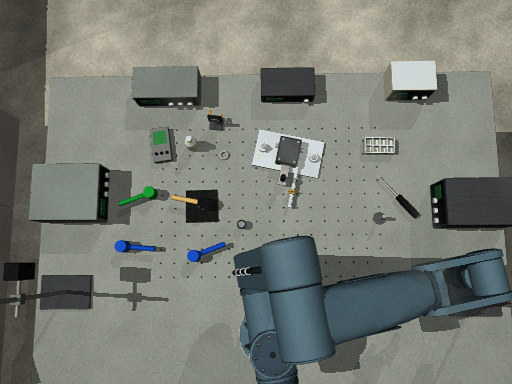

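The wooden-handled mallet stands on the pad at about (205,207) in the top view, and its handle points left. The box plate is at (288,153), with the slide and rail pointing down the image. Next I'll measure these.

```bash
cat > h.py <<'E'
import numpy as np,cv2
from bench import ctrl
def cloud(d,k):
    K=k["intrinsics"];v,u=np.mgrid[:d.shape[0],:d.shape[1]]
    P=np.stack([(u-K[0,2])/K[0,0]*d,(v-K[1,2])/K[1,1]*d,d],-1)
    W=(P-k["t"])@k["R"]
    W[d<=0]=np.nan
    return W
def proj(X,k):
    c=k["R"]@np.asarray(X)+k["t"];p=k["intrinsics"]@c;return p[:2]/p[2]
def c2w(p,k): return k["R"].T@(np.asarray(p)-k["t"])
E
python3 - <<'E'
from h import *
np.set_printoptions(precision=4,suppress=True)
for c in("top","scene"):
    p,d=ctrl.camera(c);k=ctrl.get_calibration(c);W=cloud(d,k);np.save(f"W_{c}.npy",W)
    cv2.imwrite(f"pics/{c}1.png",p)
    for t in("mallet","pad","shutter_box","pin_top","slide_handle","slide_index","mark","mark_tip","lens_tube","cleaner_bottle","collar"):
        r=ctrl.boxes_of(t,c)
        print(c,t,[(round(x["p"],2),c2w(x["point"],k).round(4)) for x in r[:5]])
p=cv2.imread("pics/top1.png")
cv2.imwrite("pics/tc1.png",cv2.resize(p[110:250,165:345],None,fx=4,fy=4,interpolation=cv2.INTER_CUBIC))
p=cv2.imread("pics/scene1.png")
cv2.imwrite("pics/sc1.png",cv2.resize(p[150:300,180:350],None,fx=4,fy=4,interpolation=cv2.INTER_CUBIC))
print(ctrl.get_obs()["time_s"])
E
```

```text
top mallet [(0.66, array([0.3093, 0.5135, 0.0445])), (0.62, array([0.4936, 0.4458, 0.0427])), (0.55, array([0.4718, 0.254 , 0.0476])), (0.55, array([0.2891, 0.2526, 0.045 ]))]
top pad [(0.66, array([0.4495, 0.2483, 0.0038])), (0.18, array([ 0.5555, -0.0553,  0.0336]))]
top shutter_box [(0.66, array([ 0.6413, -0.071 ,  0.0111]))]
top pin_top []
top slide_handle [(0.45, array([ 0.5603, -0.0522,  0.0315]))]
top slide_index [(0.62, array([ 0.5551, -0.0526,  0.0342]))]
top mark []
top mark_tip [(0.5, array([0.3911, 0.102 , 0.0359]))]
top lens_tube []
top cleaner_bottle [(0.73, array([0.6759, 0.2803, 0.0729]))]
top collar [(0.43, array([0.6448, 0.1695, 0.0129]))]
scene mallet [(0.87, array([0.4823, 0.239 , 0.0461])), (0.8, array([0.3169, 0.5116, 0.0449])), (0.68, array([0.513 , 0.4285, 0.0445])), (0.52, array([0.2968, 0.2582, 0.045 ]))]
scene pad [(0.64, array([0.4824, 0.2335, 0.0053]))]
scene shutter_box [(0.64, array([ 0.6646, -0.0826,  0.0111])), (0.25, array([0.7843, 0.192 , 0.0475]))]
scene pin_top [(0.31, array([0.7862, 0.1937, 0.0462]))]
scene slide_handle [(0.65, array([ 0.5608, -0.0506,  0.0334])), (0.39, array([ 0.4694, -0.4883,  0.02  ]))]
scene slide_index [(0.56, array([ 0.5574, -0.0541,  0.0335]))]
scene mark []
scene mark_tip []
scene lens_tube [(0.47, array([0.3907, 0.1033, 0.0361]))]
scene cleaner_bottle [(0.82, array([0.6991, 0.2781, 0.0618]))]
scene collar [(0.51, array([0.6557, 0.1679, 0.0148]))]
1.3
```

View pics/tc1.png

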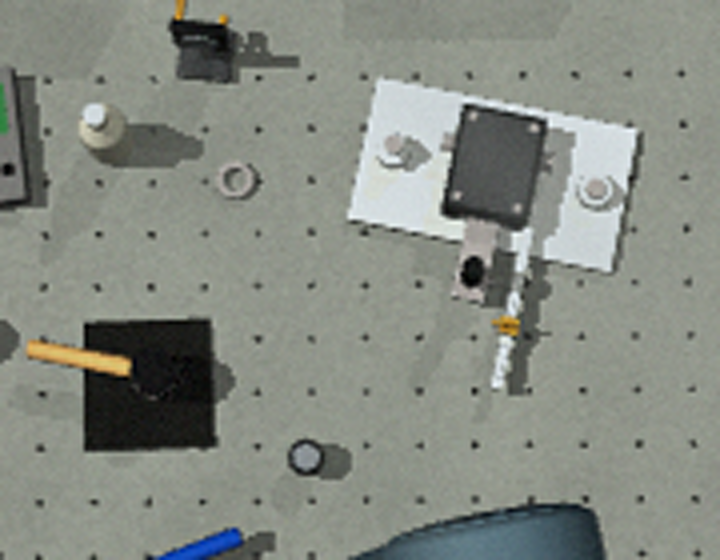

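View pics/sc1.png

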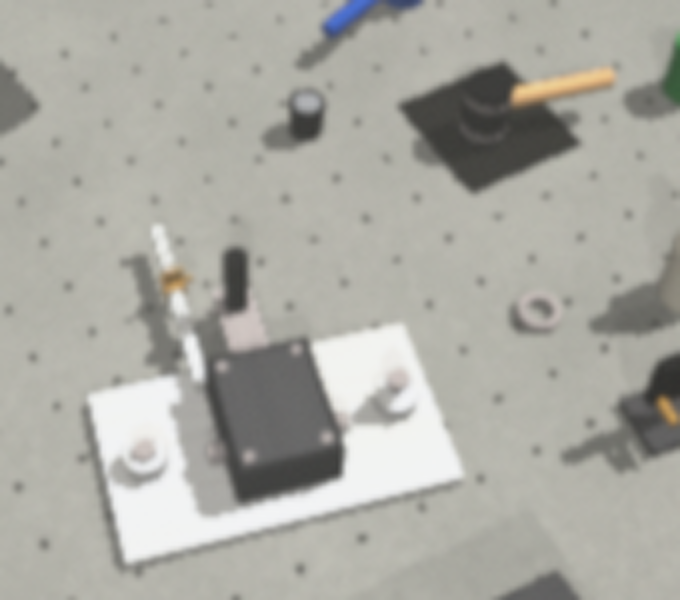

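```bash
python3 - <<'E'
from h import *
np.set_printoptions(precision=4,suppress=True)
W=np.load("W_top.npy");p=cv2.imread("pics/top1.png");v,u=np.mgrid[:384,:512]
g=p.astype(int).sum(2)
# pixel regions
def reg(a,b,c,d_): return (u>=a)&(u<b)&(v>=c)&(v<d_)
z=W[...,2]
m=reg(165,230,180,230)
print("head top",[ (lo,(m&(z>lo)).sum(),np.nanmean(W[m&(z>lo)],0)) for lo in(.055,.06)])
m2=m&(z>.055)&(p[...,2]<150);print("headdark",np.nanmean(W[m2],0),m2.sum(), np.nanmin(W[m2],0),np.nanmax(W[m2],0))
h=m&(z>.03)&(z<.06);X=W[h];
vis=X[X[:,1]>.24];print("handle",vis.mean(0),vis.min(0),vis.max(0))
# pad
pd=m&(g<130)&(z<.012);q=cv2.minAreaRect(W[pd][:,:2].astype(np.float32)*1000);print("pad rect",q)
b=reg(240,340,120,190)
pl=b&(z>.004)&(z<.02)&(g>400);print("plate",cv2.minAreaRect(W[pl][:,:2].astype(np.float32)*1000))
bt=b&(z>.048)&(z<.062)&(g<250);print("boxtop",bt.sum(),cv2.minAreaRect(W[bt][:,:2].astype(np.float32)*1000),np.nanmean(W[bt],0))
for n,r in(("L",(252,272,138,158)),("R",(306,324,148,168))):
    mm=reg(*r)&(z>.02)
    print(n,mm.sum(),np.nanmean(W[mm],0),np.sort(z[mm])[-12:])
hd=b&(z>.08);print("post",hd.sum(),np.nanmean(W[hd],0) if hd.sum() else 0)
E
```

```text
head top [(0.055, np.int64(113), array([0.4658, 0.2414, 0.0645])), (0.06, np.int64(95), array([0.465 , 0.2387, 0.066 ]))]
headdark [0.4652 0.2383 0.0649] 108 [0.4447 0.2193 0.0553] [0.4844 0.261  0.0765]
handle [0.4782 0.304  0.0475] [0.4456 0.2401 0.0332] [0.4954 0.3535 0.0598]
pad rect ((452.88909912109375, 260.4371643066406), (180.18841552734375, 164.58547973632812), 22.924083709716797)
plate ((650.0493774414062, -76.83476257324219), (373.537109375, 265.20294189453125), 89.20421600341797)
boxtop 316 ((621.447509765625, -63.66401672363281), (79.07376098632812, 164.4386749267578), 77.27428436279297) [ 0.6506 -0.0705  0.0556]
L 75 [0.6703 0.0219 0.0336] [0.0496 0.0501 0.0511 0.0512 0.0536 0.0541 0.0541 0.0547 0.0559 0.0562
 0.0565 0.0588]
R 67 [ 0.6318 -0.1633  0.0306] [0.0374 0.0378 0.0379 0.038  0.0381 0.0383 0.0385 0.0387 0.0389 0.0394
 0.0402 0.0419]
post 26 [ 0.5489 -0.0484  0.0941]
```

```bash
cat >> h.py <<'E'
from scipy.spatial.transform import Rotation as Ro
np.set_printoptions(precision=4,suppress=True)
def Rq(q): return Ro.from_quat([q[1],q[2],q[3],q[0]]).as_matrix()
def plan(pos,jaw,o=None,R0=None,p0=None):
    """shift in tool units and turn units to bring TCP to pos, tool down, jaw x along 'jaw' deg (mod 180)"""
    o=o or ctrl.get_obs()
    R=Rq(o["eef_rot"]) if R0 is None else R0; p=o["eef_pos"] if p0 is None else p0
    y=np.array([0,0,-1.]);best=None
    for a in(jaw,jaw+180):
        a=np.radians(a);x=np.array([np.cos(a),np.sin(a),0]);T=np.stack([x,y,np.cross(x,y)],1)
        rv=Ro.from_matrix(R.T@T).as_rotvec()
        if best is None or np.linalg.norm(rv)<np.linalg.norm(best[0]): best=(rv,T)
    rv,T=best
    print("t",o["time_s"],"p",p,"jaw",np.degrees(np.arctan2(R[1,0],R[0,0])),"approach",R[:,1])
    print("turn units",np.degrees(rv)/6,"shift now-axes",R.T@(np.array(pos)-p)/.03,"shift after-turn axes",T.T@(np.array(pos)-p)/.03)
    return T
E
python3 - <<'E'
from h import *
W=np.load("W_top.npy");W2=np.load("W_scene.npy")
p=cv2.imread("pics/top1.png").astype(int);p2=cv2.imread("pics/scene1.png").astype(int)
A=[]
for n,P,w,lim in(("t",p,W,(165,230,180,230)),("s",p2,W2,(285,345,160,200))):
    v,u=np.mgrid[:384,:512];m=(u>=lim[0])&(u<lim[1])&(v>=lim[2])&(v<lim[3])
    hm=m&(P[...,2]-P[...,0]>60)&(w[...,2]>.02)
    X=w[hm];l=cv2.fitLine(X[:,:2].astype(np.float32),cv2.DIST_HUBER,0,.01,.01).ravel();print(n,len(X),X.mean(0),X.min(0),X.max(0),"yaw",np.degrees(np.arctan2(-l[0],l[1])))
    hm=m&(w[...,2]>.055)&(P.max(2)<130);X=w[hm];print("head",X.mean(0),(X.min(0)+X.max(0))/2,X.max(0)-X.min(0))
plan([.466,.239,.16],-10)
plan([.466,.239,.16],80)
E
```

```text
t 113 [0.4793 0.3078 0.0475] [0.4644 0.261  0.0389] [0.4952 0.3535 0.0573] yaw -12.344853
head [0.4652 0.2381 0.065 ] [0.4646 0.2379 0.0659] [0.0397 0.0372 0.0212]
s 91 [0.4825 0.3051 0.0482] [0.4687 0.2609 0.0429] [0.4952 0.3499 0.0537] yaw -11.755427
head [0.4692 0.2348 0.0653] [0.4665 0.2367 0.0642] [0.0431 0.0417 0.0165]
t 1.3 p [ 0.2148 -0.5334  0.2313] jaw -68.06534573573917 approach [-0.  0. -1.]
turn units [ 0.     -9.6776 -0.0003] shift now-axes [-20.7547   2.3759  17.385 ] shift after-turn axes [ 3.7755  2.3756 26.8094]
t 1.3 p [ 0.2148 -0.5334  0.2313] jaw -68.06534573573917 approach [-0.  0. -1.]
turn units [ 0.0002  5.3224 -0.0002] shift now-axes [-20.7547   2.3759  17.385 ] shift after-turn axes [-26.8094   2.3756   3.7755]
```

Emit:
step_arm(commands=[[0,0,0,-1,0,0.83,1],[0,0,0,-1,0,0.83,1],[0,0,0,-1,0,0.83,1],[0,0,0,-1,0,0.83,1],[0,0,0,-1,0,0.83,1],[0,0,0,-1,0,0.83,1],[0,0,0,-1,0,0.83,1],[0,0,0,-1,0,0.83,1],[0,0,0,-1,0,0.83,1],[0,0,0,-1,0,0.83,1]])

```text
time_s: 2.3
eef_pos: [0.3339, -0.1607, 0.2315]
eef_rot: [-0.586, 0.586, -0.396, 0.396]
wrist_force: [0.8, -0.1, 0.2]
opening: 1.002
```

Emit:
step_arm(commands=[[0,0,0,-1,0,0.83,1],[0,0,0,-1,0,0.83,1],[0,0,0,-1,0,0.83,1],[0,0,0,-1,0,0.83,1],[0,0,0,-1,0,0.83,1],[0,0,0,-1,0,0.83,1],[0,0,0,-1,0,0.83,1],[0,0,0,-1,0,0.83,1],[0,0,0,-1,0,0.83,1],[0,0,0,-1,0,0.83,1]])

```text
time_s: 3.3
eef_pos: [0.4529, 0.211, 0.2315]
eef_rot: [0.586, -0.586, 0.395, -0.396]
wrist_force: [1.2, -0.6, 1.2]
opening: 0.998
```

Emit:
step_arm(commands=[[0,-1,0,-0.75,0,0.78,1],[0,-1,0,0,0,0,1],[0,-1,0,0,0,0,1],[0,-1,0,0,0,0,1],[0,-1,0,0,0,0,1],[0,-1,0,0,0,0,1],[0,-1,0,0,0,0,1],[0,-1,0,0,0,0,1],[0,-1,0,0,0,0,1],[0,-0.34,0,0,0,0,1]])

```text
time_s: 4.3
eef_pos: [0.4659, 0.2388, 0.2313]
eef_rot: [0.703, -0.703, 0.073, -0.073]
wrist_force: [-0.7, -0.2, 0.2]
opening: 0.997
```

```bash
python3 - <<'E'
from h import *
o=ctrl.get_obs()
for c in("top","wrist"):
    p,d=ctrl.camera(c);cv2.imwrite(f"pics/{c}2.png",p);k=ctrl.get_calibration(c);np.save(f"W2_{c}.npy",cloud(d,k))
    np.save(f"k2_{c}.npy",k,allow_pickle=True)
    print(c,[(x["p"],c2w(x["point"],k)) for x in ctrl.boxes_of("mallet",c)])
print(k)
plan([.467,.238,.16],-12,o)
E
```

```text
top [(0.65, array([0.4922, 0.4518, 0.0448])), (0.65, array([0.3111, 0.5111, 0.0406])), (0.52, array([0.4753, 0.3148, 0.046 ]))]
wrist [(0.79, array([0.4774, 0.27  , 0.0442])), (0.73, array([0.4983, 0.416 , 0.025 ])), (0.69, array([0.3053, 0.435 , 0.0398]))]
{'intrinsics': array([[278.9769,   0.    , 254.378 ],
       [  0.    , 278.9769, 193.8955],
       [  0.    ,   0.    ,   1.    ]]), 'R': array([[ 0.9776, -0.2103,  0.0004],
       [-0.2022, -0.9396,  0.2762],
       [-0.0577, -0.2701, -0.9611]]), 't': array([-0.4053,  0.2824,  0.4691])}
t 4.3 p [0.4659 0.2388 0.2313] jaw -11.831060119998872 approach [ 0.0001  0.     -1.    ]
turn units [-0.0003  0.0282  0.0008] shift now-axes [ 0.0397  2.3781 -0.0194] shift after-turn axes [ 0.0399  2.3781 -0.0192]
```

```bash
python3 - <<'E'
from h import *
W=np.load("W2_wrist.npy");p=cv2.imread("pics/wrist2.png").astype(int)
near=(abs(W[...,0]-.467)<.05)&(abs(W[...,1]-.238)<.05)
X=W[near&(W[...,2]>.056)&(W[...,2]<.08)]
print(len(X),X.mean(0),X.min(0),X.max(0),(X.min(0)+X.max(0))/2)
hm=(p[...,2]-p[...,0]>60)&(W[...,2]>.02)&(abs(W[...,1]-.3)<.07)
X=W[hm];l=cv2.fitLine(X[:,:2].astype(np.float32),cv2.DIST_HUBER,0,.01,.01).ravel();print(X.mean(0),np.degrees(np.arctan2(-l[0],l[1])),l)
E
```

```text
1049 [0.465  0.2404 0.0647] [0.4442 0.2191 0.0563] [0.4853 0.26   0.0671] [0.4647 0.2395 0.0617]
[0.4787 0.3086 0.0464] -11.803514 [0.2046 0.9789 0.4784 0.3084]
```

View pics/wrist2.png

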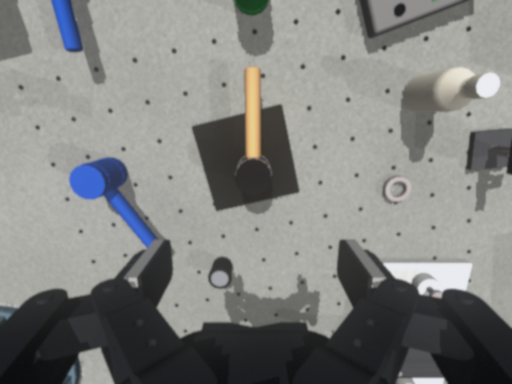

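Emit:
step_arm(commands=[[0,0,0,-0.03,1,0,1],[0,0,0,0,1,0,1],[0,0,0,0,1,0,1],[0,0,0,0,1,0,1],[0,0,0,0,1,0,1],[0,0,0,0,1,0,1],[0,0,0,0,0.6,0,1],[0,0,0,0,0.28,0,1],[0,0,0,0,0,0,1]])

```text
time_s: 5.4
eef_pos: [0.4643, 0.2388, 0.0239]
eef_rot: [-0.703, 0.703, -0.075, 0.074]
wrist_force: [-0.1, 0.5, -0.1]
opening: 1.0
```

Emit:
step_arm(commands=[[0,0,0,0,0,0,0.2],[0,0,0,0,0,0,0.2],[0,0,0,0,0,0,0.2],[0,0,0,0,0,0,0.2],[0,0,0,0,0,0,0.2],[0,0,0,0,0,0,0.2],[0,0,0,0,0,0,0.2]])

```text
time_s: 6.1
eef_pos: [0.4659, 0.2393, 0.0262]
eef_rot: [0.703, -0.703, 0.073, -0.075]
wrist_force: [-2.4, -1.1, 6.3]
opening: 0.478
```

```bash
python3 - <<'E'
from h import *
o=ctrl.get_obs();print(o)
W=np.load("W2_wrist.npy");p=cv2.imread("pics/wrist2.png").astype(int)
m=(abs(W[...,0]-.465)<.1)&(abs(W[...,1]-.25)<.1)&(W[...,2]<.012)&(p.max(2)<60)
m=m.astype(np.uint8);n,l,s,c=cv2.connectedComponentsWithStats(m);i=1+s[1:,4].argmax()
print(cv2.minAreaRect(W[l==i][:,:2].astype(np.float32)*1000),s[i])
E
```

```text
{'time_s': 6.1, 'q': array([0.2476, 0.3537, 1.8668, 0.0002, 0.9191, 0.4574]), 'dq': array([ 0.0004,  0.0009,  0.0004, -0.0005,  0.0002, -0.002 ]), 'joint_efforts': array([ -0.2557, -41.202 , -24.845 ,  -0.0882,  -0.5838,   0.0024]), 'eef_pos': array([0.4659, 0.2393, 0.0262]), 'eef_rot': array([ 0.7035, -0.7029,  0.0735, -0.0747]), 'wrist_force': array([-2.3712, -1.0847,  6.2663]), 'torque': array([-0.035 ,  0.3525,  0.0141]), 'opening': 0.47804282605426845}
((457.72943115234375, 246.09561157226562), (112.15782928466797, 106.58583068847656), 1.5024868249893188) [ 199  128   94   79 3392]
```

Emit:
step_arm(commands=[[0,0,0,0,-0.3,0,0.2],[0,0,0,0,-0.6,0,0.2],[0,0,0,0,-0.8,0,0.2],[0,0,0,0,-0.8,0,0.2],[0,0,0,0,-0.7,0,0.2],[0,0,0,0,-0.3,0,0.2],[0,0,0,0,0,0,0.2]])

```text
time_s: 6.8
eef_pos: [0.4658, 0.2392, 0.1312]
eef_rot: [0.704, -0.703, 0.073, -0.075]
wrist_force: [0.5, -0.3, -4.3]
opening: 0.478
```

```bash
python3 - <<'E'
from h import *
o=ctrl.get_obs();print(o["wrist_force"],o["torque"],o["opening"])
plan([.670,.0225,.13],-12,o)
E
```

```text
[ 0.4795 -0.3411 -4.2564] [ 0.0427 -0.0528  0.0051] 0.4781446505016138
t 6.8 p [0.4658 0.2392 0.1312] jaw -12.024981116303744 approach [ 0.0026  0.0006 -1.    ]
turn units [-0.0112 -0.0041  0.0233] shift now-axes [ 8.1618  0.0545 -5.6471] shift after-turn axes [ 8.1594  0.0412 -5.6506]
```

```bash
python3 - <<'E'
from h import *
W=np.load("W2_wrist.npy")
m=(abs(W[...,0]-.67)<.025)&(abs(W[...,1]-.0225)<.025)
for lo,hi in((.025,.034),(.044,.06)):
    X=W[m&(W[...,2]>lo)&(W[...,2]<hi)];print(lo,len(X),X.mean(0) if len(X) else 0, (X.min(0)+X.max(0))/2 if len(X) else 0)
W=np.load("W_top.npy")
m=(abs(W[...,0]-.67)<.025)&(abs(W[...,1]-.0225)<.025)
for lo,hi in((.025,.034),(.044,.06)):
    X=W[m&(W[...,2]>lo)&(W[...,2]<hi)];print(lo,len(X),X.mean(0), (X.min(0)+X.max(0))/2)
E
```

```text
0.025 275 [0.6713 0.0272 0.0288] [0.6724 0.0254 0.0294]
0.044 74 [0.6714 0.0276 0.0481] [0.671  0.026  0.0474]
0.025 25 [0.6713 0.0222 0.0297] [0.6734 0.0218 0.0299]
0.044 17 [0.6727 0.0216 0.052 ] [0.6719 0.0216 0.0523]
```

Emit:
step_arm(commands=[[0,0,0,0.4,0,-0.3,0.2],[0,0,0,0.9,0,-0.62,0.2],[0,0,0,1,0,-0.7,0.2],[0,0,0,1,0,-0.7,0.2],[0,0,0,1,0,-0.7,0.2],[0,0,0,1,0,-0.7,0.2],[0,0,0,1,0,-0.7,0.2],[0,0,0,1,0,-0.7,0.2],[0,0,0,0.6,0,-0.4,0.2],[0,0,0,0.26,0,-0.13,0.2]])

```text
time_s: 7.8
eef_pos: [0.6696, 0.0191, 0.1276]
eef_rot: [-0.703, 0.703, -0.076, 0.074]
wrist_force: [0.6, -0.2, -3.4]
opening: 0.477
```

```bash
python3 - <<'E'
from h import *
o=ctrl.get_obs();plan([.670,.0225,.08],-12,o)
for c in("scene","wrist"):
    p,d=ctrl.camera(c);k=ctrl.get_calibration(c);np.save(f"W3_{c}.npy",cloud(d,k))
    if c=="scene":p=cv2.resize(p[150:300,180:350],None,fx=4,fy=4,interpolation=cv2.INTER_CUBIC)
    cv2.imwrite(f"pics/{c}3.png",p)
E
```

```text
t 7.8 p [0.6696 0.0191 0.1276] jaw -12.190466927220657 approach [-0.0024 -0.0003 -1.    ]
turn units [ 0.0077 -0.0317 -0.022 ] shift now-axes [-0.0061  1.5872  0.1151] shift after-turn axes [-0.0094  1.5873  0.1138]
```

View pics/scene3.png

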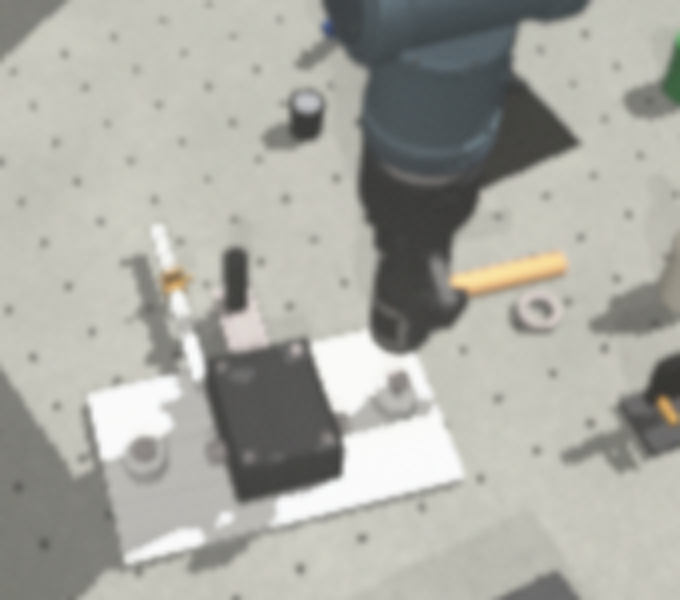

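View pics/wrist3.png

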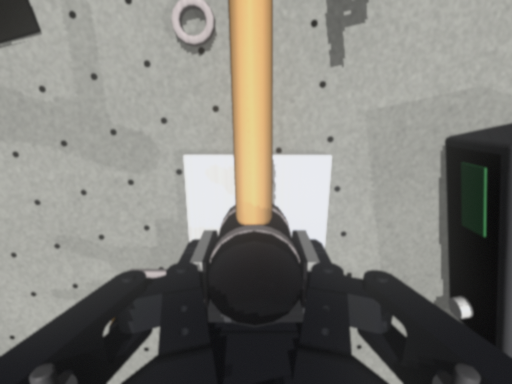

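Emit:
step_arm(commands=[[0,0,0,0.02,0.3,0.16,0.2],[0,0,0,0,0.5,0,0.2],[0,0,0,0,0.5,0,0.2],[0,0,0,0,0.3,0,0.2],[0,0,0,0,0.1,0,0.2],[0,0,0,0,0.1,0,0.2],[0,0,0,0,0.1,0,0.2]])

```text
time_s: 8.6
eef_pos: [0.6712, 0.0267, 0.0732]
eef_rot: [-0.703, 0.703, -0.074, 0.074]
wrist_force: [-1.1, -0.1, -3.3]
opening: 0.483
```

Emit:
step_arm(commands=[[0,0,0,0,0.1,0,0.2],[0,0,0,0,0.1,0,0.2]])

```text
time_s: 8.8
eef_pos: [0.6714, 0.0267, 0.0685]
eef_rot: [-0.703, 0.703, -0.074, 0.075]
wrist_force: [-4.1, 1.0, 5.4]
opening: 0.48
```

Emit:
step_arm(commands=[[0,0,0,0,0.1,0,0.2]])

```text
time_s: 8.9
eef_pos: [0.6714, 0.0267, 0.0656]
eef_rot: [-0.703, 0.703, -0.074, 0.075]
wrist_force: [-4.0, 0.5, 4.8]
opening: 0.479
```

Emit:
step_arm(commands=[[0,0,0,0,0.06,0,0.2]])

```text
time_s: 9.0
eef_pos: [0.6714, 0.0267, 0.0637]
eef_rot: [-0.703, 0.703, -0.074, 0.075]
wrist_force: [-3.0, 1.9, 4.9]
opening: 0.479
```

Emit:
step_arm(commands=[[0,0,0,0,0.06,0,0.2],[0,0,0,0,0.06,0,0.2]])

```text
time_s: 9.2
eef_pos: [0.6714, 0.0267, 0.0602]
eef_rot: [-0.703, 0.703, -0.074, 0.075]
wrist_force: [-3.6, 1.1, 6.2]
opening: 0.478
```

Emit:
step_arm(commands=[[0,0,0,0,0.05,0,0.2]])

```text
time_s: 9.3
eef_pos: [0.6714, 0.0267, 0.0587]
eef_rot: [-0.703, 0.703, -0.074, 0.075]
wrist_force: [-3.8, 1.4, 5.7]
opening: 0.476
```

Emit:
step_arm(commands=[[0,0,0,0,0.05,0,0.2]])

```text
time_s: 9.4
eef_pos: [0.6716, 0.0267, 0.0581]
eef_rot: [-0.703, 0.703, -0.074, 0.075]
wrist_force: [-8.9, 0.4, 18.2]
opening: 0.477
```

Emit:
step_arm(commands=[[0,0,0,0,0.05,0,0.2]])

```text
time_s: 9.5
eef_pos: [0.6717, 0.0268, 0.058]
eef_rot: [-0.703, 0.703, -0.073, 0.075]
wrist_force: [-13.6, 1.6, 26.7]
opening: 0.475
```

Emit:
step_arm(commands=[[0,0,0,0,-0.2,0,0.2],[0,0,0,0,-0.5,0,0.2],[0,0,0,0,-0.8,0,0.2],[0,0,0,0,-0.8,0,0.2],[0,0,0,0,-0.3,0,0.2],[0,0,0,0,0,0,0.2]])

```text
time_s: 10.1
eef_pos: [0.6722, 0.0266, 0.1343]
eef_rot: [-0.703, 0.703, -0.073, 0.076]
wrist_force: [-0.0, 0.6, -3.2]
opening: 0.482
```

```bash
python3 - <<'E'
from h import *
o=ctrl.get_obs();plan([.4655,.2393,.14],-12,o)
p,d=ctrl.camera("scene");k=ctrl.get_calibration("scene");W=cloud(d,k)
p=cv2.resize(p[150:300,180:350],None,fx=4,fy=4,interpolation=cv2.INTER_CUBIC);cv2.imwrite(f"pics/scene4.png",p)
m=(abs(W[...,0]-.671)<.014)&(abs(W[...,1]-.0235)<.014)&(W[...,2]<.06);print(np.sort(W[m][:,2])[-15:])
E
```

```text
t 10.1 p [0.6722 0.0266 0.1343] jaw -12.029325298150987 approach [ 0.0042 -0.0006 -1.    ]
turn units [-0.0029 -0.0049  0.0407] shift now-axes [-8.2161 -0.222   5.4996] shift after-turn axes [-8.2142 -0.1887  5.5038]
[0.0359 0.0362 0.0365 0.0368 0.0368 0.0377 0.0377 0.0381 0.0381 0.0381
 0.0383 0.0386 0.0389 0.0392 0.0395]
```

View pics/scene4.png

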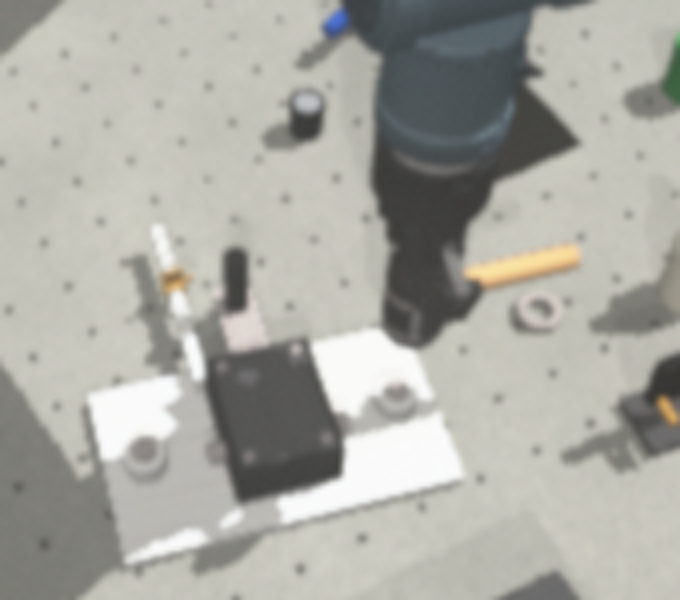

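The right pin at (398,393) in the zoomed view now sits as low as the fixed pin, with its top at about 37 mm. I'll carry the mallet back to the pad.

Emit:
step_arm(commands=[[0,0,0.04,-0.4,-0.05,0.3,0.2],[0,0,0,-0.9,-0.05,0.6,0.2],[0,0,0,-1,-0.05,0.67,0.2],[0,0,0,-1,0,0.67,0.2],[0,0,0,-1,0,0.67,0.2],[0,0,0,-1,0,0.67,0.2],[0,0,0,-1,0,0.67,0.2],[0,0,0,-1,0,0.67,0.2],[0,0,0,-0.6,0,0.4,0.2],[0,0,0,-0.31,0,0.18,0.2]])

```text
time_s: 11.15
eef_pos: [0.4609, 0.241, 0.1361]
eef_rot: [-0.703, 0.703, -0.076, 0.071]
wrist_force: [-0.2, 0.1, -3.1]
opening: 0.474
```

Emit:
step_arm(commands=[[0,0,0,0,0.5,0,0.2],[0,0,0,0,0.8,0,0.2],[0,0,0,0,0.8,0,0.2],[0,0,0,0,0.7,0,0.2],[0,0,0,0,0.4,0,0.2],[0,0,0,0,0,0,0.2]])

```text
time_s: 11.75
eef_pos: [0.462, 0.2389, 0.0393]
eef_rot: [-0.703, 0.704, -0.077, 0.071]
wrist_force: [0.5, -0.3, -3.2]
opening: 0.478
```

```bash
python3 - <<'E'
from h import *
o=ctrl.get_obs();plan([.4655,.2393,.026],-12,o)
E
```

```text
t 11.75 p [0.462  0.2389 0.0393] jaw -12.046902559810132 approach [-0.0086 -0.0003 -1.    ]
turn units [ 0.0202 -0.0077 -0.0795] shift now-axes [0.1139 0.4436 0.0386] shift after-turn axes [0.1102 0.4446 0.0375]
```

Emit:
step_arm(commands=[[0,0,-0.08,0.1,0.2,0,0.2],[0,0,0,0,0.1,0,0.2],[0,0,0,0,0.05,0,0.2],[0,0,0,0,0,0,0.2]])

```text
time_s: 12.15
eef_pos: [0.467, 0.239, 0.0313]
eef_rot: [-0.703, 0.703, -0.072, 0.076]
wrist_force: [-0.2, 0.6, -3.2]
opening: 0.481
```

Emit:
step_arm(commands=[[0,0,0,0,0.05,0,0.2],[0,0,0,0,0.02,0,0.2]])

```text
time_s: 12.35
eef_pos: [0.4669, 0.239, 0.029]
eef_rot: [-0.703, 0.703, -0.072, 0.076]
wrist_force: [0.4, 0.5, -3.9]
opening: 0.477
```

Emit:
step_arm(commands=[[0,0,0,0,0.05,0,0.2],[0,0,0,0,0,0,0.2]])

```text
time_s: 12.55
eef_pos: [0.4667, 0.2389, 0.0272]
eef_rot: [-0.703, 0.703, -0.073, 0.075]
wrist_force: [-0.0, -0.0, -3.1]
opening: 0.48
```

Emit:
step_arm(commands=[[0,0,0,0,0.05,0,0.2],[0,0,0,0,0,0,0.2]])

```text
time_s: 12.75
eef_pos: [0.467, 0.239, 0.0263]
eef_rot: [-0.703, 0.703, -0.073, 0.076]
wrist_force: [-1.8, -0.9, 1.1]
opening: 0.48
```

Emit:
step_arm(commands=[[0,0,0,0,0,0,1],[0,0,0,0,0,0,1],[0,0,0,0,0,0,1],[0,0,0,0,0,0,1],[0,0,0,0,0,0,1]])

```text
time_s: 13.25
eef_pos: [0.4669, 0.239, 0.0259]
eef_rot: [-0.703, 0.703, -0.073, 0.076]
wrist_force: [0.2, -0.2, -0.0]
opening: 0.998
```

Emit:
step_arm(commands=[[0,0,0,0,-0.3,0,1],[0,0,0,0,-0.7,0,1],[0,0,0,0,-1,0,1],[0,0,0,0,-1,0,1],[0,0,0,0,-1,0,1],[0,0,0,0,-1,0,1],[0,0,0,0,-1,0,1],[0,0,0,0,-1,0,1],[0,0,0,0,0,0,1]])

```text
time_s: 14.15
eef_pos: [0.4685, 0.2399, 0.2416]
eef_rot: [0.704, -0.702, 0.069, -0.079]
wrist_force: [1.3, 0.1, 0.6]
opening: 0.997
```

```bash
python3 - <<'E'
from h import *
o=ctrl.get_obs()
p,d=ctrl.camera("wrist");k=ctrl.get_calibration("wrist");W=cloud(d,k);cv2.imwrite("pics/wrist5.png",p);p=p.astype(int)
X=W[(abs(W[...,0]-.467)<.05)&(abs(W[...,1]-.238)<.05)&(W[...,2]>.056)&(W[...,2]<.09)]
print(X.mean(0),X.min(0),X.max(0))
m=(abs(W[...,0]-.465)<.1)&(abs(W[...,1]-.25)<.1)&(W[...,2]<.012)&(p.max(2)<60)
m=m.astype(np.uint8);n,l,s,c=cv2.connectedComponentsWithStats(m);i=1+s[1:,4].argmax()
print(cv2.minAreaRect(W[l==i][:,:2].astype(np.float32)*1000),s[i])
c,s_=np.cos(np.radians(-11.8)),np.sin(np.radians(-11.8))
plan([.549,-.048,.231],-11.8,o);plan([.549,-.048,.231],78.2,o)
E
```

```text
[0.4655 0.2392 0.0623] [0.4448 0.2181 0.0563] [0.4859 0.2589 0.0645]
((455.63067626953125, 249.38023376464844), (112.91163635253906, 114.03372192382812), 1.5610700845718384) [ 196  123   92   83 3609]
t 14.15 p [0.4685 0.2399 0.2416] jaw -12.019500367015358 approach [ 0.0132  0.0014 -0.9999]
turn units [-0.0395 -0.0363  0.1204] shift now-axes [ 4.6171  0.3741 -8.8282] shift after-turn axes [ 4.588   0.3525 -8.8442]
t 14.15 p [0.4685 0.2399 0.2416] jaw -12.019500367015358 approach [ 0.0132  0.0014 -0.9999]
turn units [-0.1255 14.9634  0.0636] shift now-axes [ 4.6171  0.3741 -8.8282] shift after-turn axes [8.8442 0.3525 4.588 ]
```

View pics/wrist5.png

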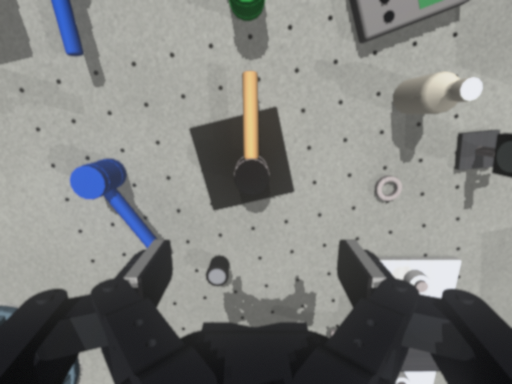

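Emit:
step_arm(commands=[[-0.04,-0.04,0.12,0.41,0,-0.97,0.5],[0,0,0,0.41,0,-0.97,0.5],[0,0,0,0.41,0,-0.97,0.5],[0,0,0,0.41,0,-0.97,0.5],[0,0,0,0.41,0,-0.97,0.5],[0,0,0,0.41,0,-0.97,0.5],[0,0,0,0.41,0,-0.97,0.5],[0,0,0,0.41,0,-0.97,0.5],[0,0,0,0.41,0,-0.97,0.5],[0,0,0,0.41,0,-0.97,0.5]])

```text
time_s: 15.2
eef_pos: [0.526, -0.0719, 0.2348]
eef_rot: [-0.702, 0.704, -0.077, 0.069]
wrist_force: [-0.1, -0.2, -0.2]
opening: 0.498
```

Emit:
step_arm(commands=[[0,0,0,0,0,0,0.5],[0,0,0,0,0,0,0.5]])

```text
time_s: 15.4
eef_pos: [0.526, -0.0711, 0.2349]
eef_rot: [-0.702, 0.704, -0.077, 0.069]
wrist_force: [0.6, 0.4, -0.5]
opening: 0.5
```

```bash
python3 - <<'E'
from h import *
o=ctrl.get_obs();print(o["q"])
p,d=ctrl.camera("wrist");k=ctrl.get_calibration("wrist");W=cloud(d,k);np.save("W6.npy",W);cv2.imwrite("pics/wrist6.png",p)
np.save("k6.npy",k,allow_pickle=True)
for t in("slide_handle","slide_index","mark_tip","mark","shutter_box","pin_top"): print(t,[(round(x["p"],2),c2w(x["point"],k)) for x in ctrl.boxes_of(t,"wrist")])
cv2.imwrite("pics/w6c.png",cv2.resize(p[100:290,150:390],None,fx=3,fy=3,interpolation=cv2.INTER_CUBIC))
E
```

```text
[-0.3551  0.0866  1.7052 -0.0051  1.36   -0.1465]
slide_handle [(0.58, array([ 0.568 , -0.0499,  0.0288])), (0.46, array([ 0.5063, -0.0764,  0.032 ]))]
slide_index [(0.74, array([ 0.5651, -0.0501,  0.0367]))]
mark_tip [(0.76, array([ 0.5103, -0.0802,  0.0297]))]
mark [(0.47, array([ 0.5013, -0.0798,  0.0266]))]
shutter_box [(0.91, array([ 0.642 , -0.0479,  0.0112]))]
pin_top [(0.63, array([0.6721, 0.0228, 0.032 ]))]
```

View pics/wrist6.png

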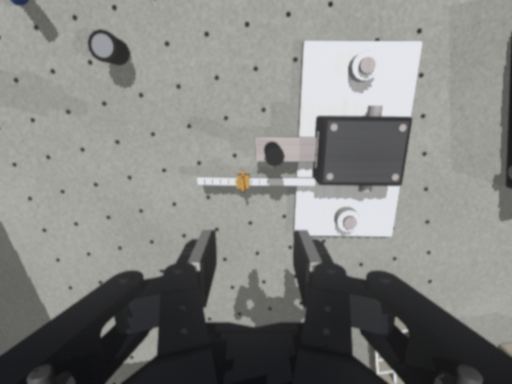

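View pics/w6c.png

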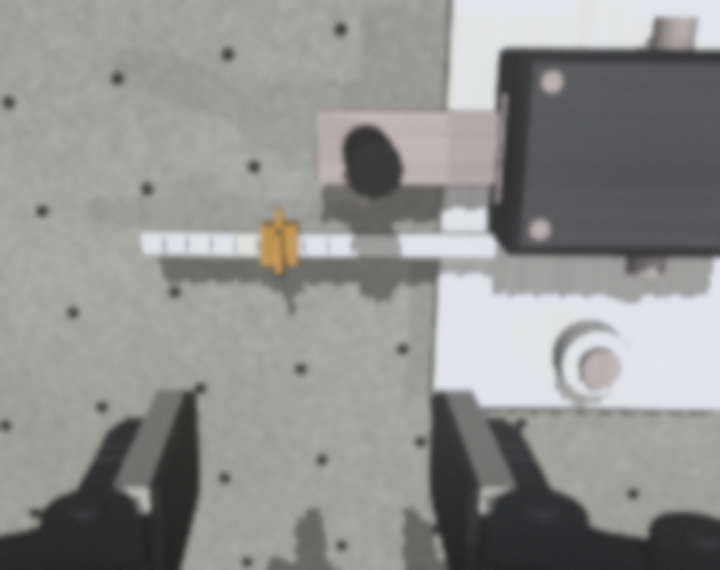

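```bash
python3 - <<'E'
from h import *
W=np.load("W6.npy");k=np.load("k6.npy",allow_pickle=True).item();p=cv2.imread("pics/wrist6.png").astype(int);z=W[...,2]
v,u=np.mgrid[:384,:512]
X=W[(z>.05)&(z<.06)&(u>310)&(u<415)&(v>105)&(v<195)]
r=cv2.minAreaRect((X[:,:2]*1000).astype(np.float32));print("box top",r)
hi=(z>.09)&(z<.1)&(u>240)&(u<300)&(v<200);X=W[hi];print("post top",len(X),X.mean(0),(X.min(0)+X.max(0))/2)
br=(p[...,2]-p[...,0]>60)&(u>225)&(u<265)&(v>165)&(v<200);B=W[br];print("brass",br.sum(),B.mean(0),B[B[:,2]>.036].mean(0),B.min(0),B.max(0), (B[:,2]>.036).sum())
bosses=[]
for c in((.671,.0235),(.632,-.163)):
    m=(abs(W[...,0]-c[0])<.022)&(abs(W[...,1]-c[1])<.022)&(z>.022)&(z<.045);Y=W[m];bosses.append((Y[:,:2].min(0)+Y[:,:2].max(0))/2);print("boss",Y.mean(0),bosses[-1])
d=bosses[0]-bosses[1];yaw=np.arctan2(-d[0],d[1]);print("yaw bosses",np.degrees(yaw))
def ray(px,zz):
    c=np.linalg.inv(k["intrinsics"])@[px[0],px[1],1];dw=k["R"].T@c;o=-k["R"].T@k["t"];return o+dw*(zz-o[2])/dw[2]
for yw in(-11.8,np.degrees(yaw)):
    a=np.radians(yw);ex=np.array([np.cos(a),np.sin(a)]);ey=np.array([-ex[1],ex[0]]);c=np.mean(bosses,0)
    f=lambda P:np.array([(P[:2]-c)@ex,(P[:2]-c)@ey])
    print(yw,"post",f(X.mean(0)),"mark",f(B[B[:,2]>.036].mean(0)),"blade rays",f(ray((150+281/3,100+215/3),.046)),f(ray((150+281/3,100+270/3),.046)),f(ray((150+281/3,100+212/3),.033)),"box",f(np.array(r[0])/1000))
E
```

```text
box top ((652.7708740234375, -69.88066864013672), (79.81205749511719, 100.48209381103516), 78.03871154785156)
post top 292 [ 0.5503 -0.0469  0.094 ] [ 0.5503 -0.0474  0.093 ]
brass 180 [nan nan nan] [ 0.5066 -0.08    0.0449] [nan nan nan] [nan nan nan] 40
boss [0.6712 0.0228 0.0308] [0.6725 0.0228]
boss [ 0.6315 -0.1598  0.0305] [ 0.6326 -0.1619]
yaw bosses -12.217908812986433
-11.8 post [-0.1047  0.0013] mark [-0.1408 -0.04  ] blade rays [-0.1386 -0.025 ] [-0.1388 -0.048 ] [-0.1392 -0.0264] box [ 0.0003 -0.0003]
-12.217908812986433 post [-0.1047  0.0005] mark [-0.1405 -0.041 ] blade rays [-0.1384 -0.026 ] [-0.1385 -0.049 ] [-0.139  -0.0274] box [ 0.0003 -0.0003]
```

```bash
python3 - <<'E'
from h import *
plan([.5498,-.0475,.06],-12)
E
```

```text
t 15.75 p [ 0.5267 -0.0701  0.2361] jaw -11.718941966996391 approach [-0.009  -0.0024 -1.    ]
turn units [ 0.0399  0.047  -0.0798] shift now-axes [0.6498 5.8607 0.9187] shift after-turn axes [0.5964 5.8697 0.8972]
```

Emit:
step_arm(commands=[[0.04,0.05,-0.08,0.3,0,0.45,0.55],[0,0,0,0.3,0,0.45,0.55],[0,0,0,0,1,0,0.55],[0,0,0,0,1,0,0.55],[0,0,0,0,0.8,0,0.55],[0,0,0,0,0,0,0.55]])

```text
time_s: 16.35
eef_pos: [0.548, -0.0464, 0.1481]
eef_rot: [0.704, -0.703, 0.077, -0.072]
wrist_force: [-0.4, 0.3, -0.4]
opening: 0.548
```

```bash
python3 - <<'E'
from h import *
plan([.5498,-.0475,.06],-12)
p,d=ctrl.camera("wrist");cv2.imwrite("pics/wrist7.png",p)
E
```

```text
t 16.35 p [ 0.548  -0.0464  0.1481] jaw -12.03587292102404 approach [-0.0068  0.0024 -1.    ]
turn units [-0.0086 -0.006  -0.0679] shift now-axes [ 0.0859  2.9377 -0.0276] shift after-turn axes [ 0.065   2.9383 -0.0251]
```

View pics/wrist7.png

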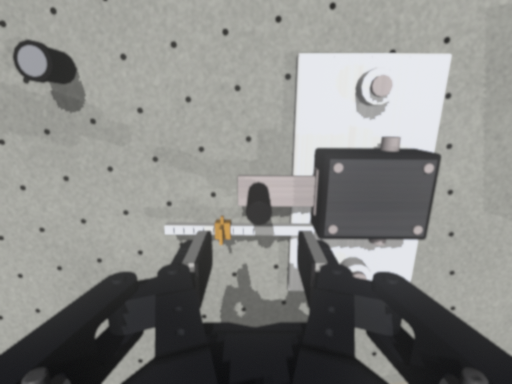

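Emit:
step_arm(commands=[[0,0,-0.07,0.06,0.8,-0.02,0.55],[0,0,0,0,1,0,0.55],[0,0,0,0,0.8,0,0.55],[0,0,0,0,0.33,0,0.55],[0,0,0,0,0,0,0.55]])

```text
time_s: 16.9
eef_pos: [0.5523, -0.049, 0.064]
eef_rot: [-0.703, 0.703, -0.072, 0.077]
wrist_force: [-0.4, -0.6, 0.4]
opening: 0.547
```

Emit:
step_arm(commands=[[0,0,0,0,0,0,0],[0,0,0,0,0,0,0],[0,0,0,0,0,0,0],[0,0,0,0,0,0,0],[0,0,0,0,0,0,0],[0,0,0,0,0,0,0]])

```text
time_s: 17.5
eef_pos: [0.5504, -0.0488, 0.0657]
eef_rot: [-0.703, 0.703, -0.073, 0.075]
wrist_force: [-11.8, 1.7, 11.0]
opening: 0.213
```

```bash
python3 - <<'E'
from h import *
plan([.5498,-.0475,.06],-12)
p,d=ctrl.camera("wrist");cv2.imwrite("pics/wrist8.png",p)
E
```

```text
t 17.5 p [ 0.5504 -0.0488  0.0657] jaw -12.052288223434491 approach [ 0.0032 -0.0009 -1.    ]
turn units [ 0.0024 -0.0087  0.0319] shift now-axes [-0.0278  0.1907  0.0374] shift after-turn axes [-0.0272  0.1908  0.0374]
```

View pics/wrist8.png

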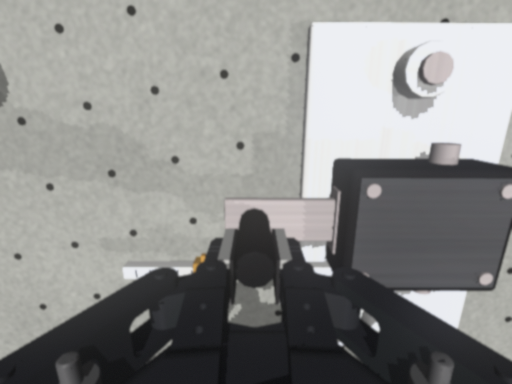

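Emit:
step_arm(commands=[[0,0,0,-0.2,0,0,0],[0,0,0,-0.3,0,0,0],[0,0,0,-0.3,0,0,0],[0,0,0,-0.2,0,0,0],[0,0,0,-0.1,0,0,0],[0,0,0,0,0,0,0],[0,0,0,0,0,0,0]])

```text
time_s: 18.25
eef_pos: [0.5223, -0.0427, 0.0658]
eef_rot: [-0.703, 0.704, -0.07, 0.079]
wrist_force: [6.2, 2.1, 1.2]
opening: 0.214
```

```bash
cat > m.py <<'E'
from h import *
import sys
n=sys.argv[1];o=ctrl.get_obs();print(o["time_s"],o["eef_pos"],o["wrist_force"],o["opening"])
c=np.array([.6525,-.0696]);a=np.radians(-12);ex=np.array([np.cos(a),np.sin(a)]);ey=np.array([-ex[1],ex[0]])
print("tcp boxframe",(o["eef_pos"][:2]-c)@ex,(o["eef_pos"][:2]-c)@ey)
for cam,r in(("scene",(190,270,195,255)),("top",(265,325,150,215)),("wrist",(150,360,150,300))):
    p,d=ctrl.camera(cam);k=ctrl.get_calibration(cam);np.save(f"W{n}_{cam}.npy",cloud(d,k));cv2.imwrite(f"pics/{cam}{n}.png",p)
    q=p[r[2]:r[3],r[0]:r[1]];s=700//q.shape[1]
    cv2.imwrite(f"pics/{cam}{n}c.png",cv2.resize(q,None,fx=s,fy=s,interpolation=cv2.INTER_CUBIC))
    for t in("slide_index","slide_handle","mark_tip"):
        for x in ctrl.boxes_of(t,cam): P=c2w(x["point"],k);print(cam,t,round(x["p"],2),"box",(P[:2]-c)@ex,(P[:2]-c)@ey,P[2])
E
python3 m.py 9
```

```text
18.25 [ 0.5223 -0.0427  0.0658] [6.1742 2.0613 1.1922] 0.21359311575615697
tcp boxframe -0.13296055155751155 -0.0007758965112737326
scene slide_index 0.58 box -0.10410327090551827 -0.005157159823216602 0.03375353283918656
scene slide_handle 0.45 box -0.10195778071005848 -0.002395187813093208 0.03100792135238068
scene mark_tip 0.75 box 0.013187852964903832 -0.006590951756128735 0.01365486368159222
wrist slide_index 0.74 box -0.11468387356188628 0.00221971387058726 0.03700371095400984
wrist slide_handle 0.67 box -0.11270211270271216 0.001863014679672997 0.031097325461659487
wrist mark_tip 0.65 box -0.14063229066148603 -0.045663296477730084 0.04500289653806374
```

View pics/scene9c.png

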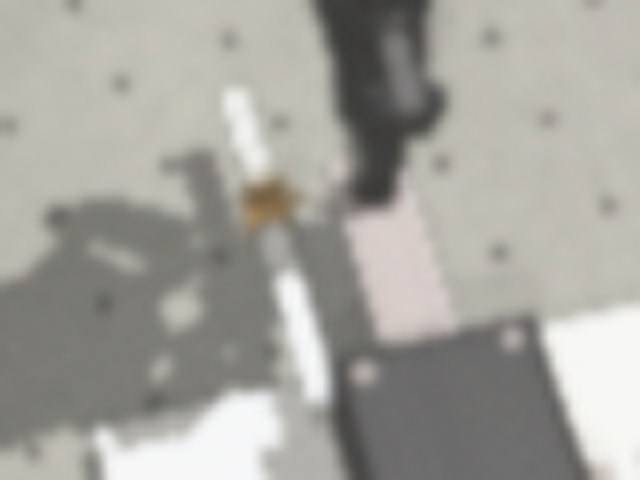

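View pics/wrist9c.png

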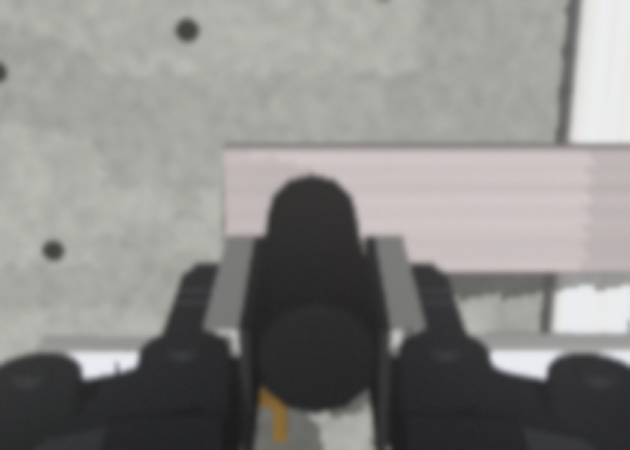

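Emit:
step_arm(commands=[[0,0,0,-0.09,0,0,0],[0,0,0,-0.09,0,0,0],[0,0,0,0,0,0,0],[0,0,0,0,0,0,0]])

```text
time_s: 19.25
eef_pos: [0.5173, -0.0416, 0.0658]
eef_rot: [-0.703, 0.704, -0.07, 0.08]
wrist_force: [6.0, -0.0, -0.1]
opening: 0.213
```

```bash
python3 m.py 10|head -3; python3 - <<'E'
from h import *
c=np.array([.6525,-.0696]);a=np.radians(-12);ex=np.array([np.cos(a),np.sin(a)]);ey=np.array([-ex[1],ex[0]])
for f in("W6.npy","W9_wrist.npy","W10_wrist.npy","W_scene.npy","W9_scene.npy","W10_scene.npy"):
    W=np.load(f);bx=(W[...,:2]-c)@ex;by=(W[...,:2]-c)@ey;z=W[...,2]
    m=(z>.022)&(z<.04)&(by>.006)&(by<.014)&(bx<-.06)&(bx>-.18)
    X=bx[m];print(f,len(X),"front edge",np.sort(X)[:6])
    cn=(z>.038)&(z<.05)&(by>-.06)&(by<-.03)&(bx<-.1)&(bx>-.18);print("   mark",bx[cn].mean() if cn.any() else None,cn.sum())
    # pointer
    m=(z>.026)&(z<.04)&(by>-.026)&(by<-.018)&(bx<-.08)&(bx>-.17);print("   ptr",bx[m].mean() if m.any() else None,m.sum(),np.sort(bx[m]).round(4)[:8])
E
```

```text
19.25 [ 0.5173 -0.0416  0.0658] [ 6.0111 -0.0037 -0.061 ] 0.21272391586760986
tcp boxframe -0.13809860612990582 -0.0007465567476923025
scene slide_index 0.71 box -0.10915799936200472 -0.0042008836703350825 0.033912454677254816
W6.npy 337 front edge [-0.1238 -0.1238 -0.1237 -0.1237 -0.1237 -0.1237]
   mark -0.1405906569332459 40
   ptr -0.11456372745981146 11 [-0.1412 -0.14   -0.1388 -0.1061 -0.1061 -0.106  -0.1049 -0.1049]
W9_wrist.npy 1615 front edge [-0.1527 -0.1526 -0.1526 -0.1526 -0.1525 -0.1525]
   mark -0.14045970995010768 66
   ptr None 0 []
W10_wrist.npy 1685 front edge [-0.1579 -0.1578 -0.1578 -0.1577 -0.1577 -0.1577]
   mark -0.1405792398398524 41
   ptr None 0 []
W_scene.npy 31 front edge [-0.115  -0.1122 -0.1083 -0.1043 -0.1004 -0.1001]
   mark -0.1378296633007634 13
   ptr -0.1011772288922086 3 [-0.1023 -0.1016 -0.0997]
W9_scene.npy 47 front edge [-0.1374 -0.1329 -0.1273 -0.1261 -0.1244 -0.1237]
   mark -0.1378688863274222 13
   ptr -0.13184284658671394 3 [-0.1349 -0.1306 -0.13  ]
W10_scene.npy 55 front edge [-0.1439 -0.14   -0.138  -0.1343 -0.1334 -0.1322]
   mark -0.13822101269071838 13
   ptr -0.13682894066735685 4 [-0.1395 -0.1393 -0.1348 -0.1338]
```

View pics/scene10c.png

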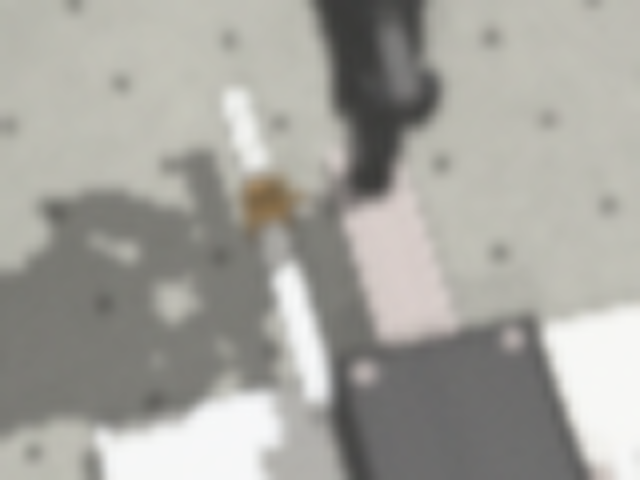

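View pics/wrist10c.png

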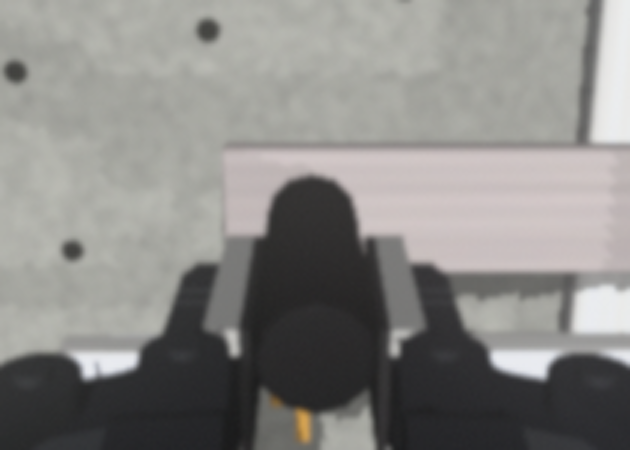

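View pics/top10c.png

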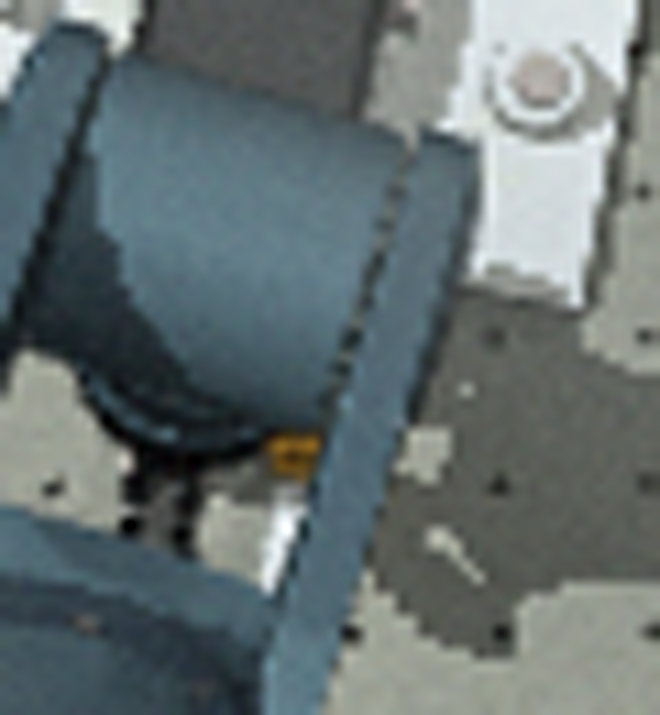

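```bash
python3 - <<'E'
from h import *
c=np.array([.6525,-.0696]);a=np.radians(-12);ex=np.array([np.cos(a),np.sin(a)]);ey=np.array([-ex[1],ex[0]])
for f,im in(("W6.npy","wrist6"),("W9_wrist.npy","wrist9"),("W10_wrist.npy","wrist10")):
    W=np.load(f);p=cv2.imread(f"pics/{im}.png").astype(int);bx=(W[...,:2]-c)@ex;by=(W[...,:2]-c)@ey;z=W[...,2]
    br=(p[...,2]-p[...,0]>50)&(bx<-.1)&(bx>-.18)&(abs(by+.04)<.03)
    for lo,hi in((.028,.034),(.034,.042),(.042,.05)):
        m=br&(z>lo)&(z<hi)
        if m.any(): print(f,lo,m.sum(),"x",bx[m].min(),bx[m].mean(),bx[m].max(),"y",by[m].min(),by[m].max())
    t=(z>.088)&(z<.1)&(abs(by)<.02)&(bx<-.08)&(bx>-.17)&(p.max(2)<70);print("  posttop",bx[t].min(),bx[t].max(),bx[t].mean(),by[t].mean())
q=cv2.imread("pics/wrist10.png")[255:310,200:310];cv2.imwrite("pics/w10d.png",cv2.resize(q,None,fx=7,fy=7,interpolation=cv2.INTER_CUBIC))
E
```

```text
W6.npy 0.028 143 x -0.14789227731359758 -0.14045292496157052 -0.13367935865837907 y -0.050277224493257375 -0.02627386177115175
W6.npy 0.034 4 x -0.1410819547883949 -0.14033209707284414 -0.1395612275712075 y -0.033360429654363005 -0.033196962533139696
W6.npy 0.042 38 x -0.1419436468416968 -0.14061161775175035 -0.13932213915911473 y -0.0490725076784367 -0.03337327268686732
  posttop -0.11330576387282004 -0.09698924452250174 -0.10533173131092578 0.0012534898770636307
W9_wrist.npy 0.028 15 x -0.1451639879621798 -0.14409361409275637 -0.142915903495758 y -0.05006670727738513 -0.04643185768511266
W9_wrist.npy 0.042 52 x -0.14183706213018965 -0.14074082674564586 -0.1396264004017758 y -0.050183234777109814 -0.03875267153829083
  posttop -0.15512295365230447 -0.111230317246176 -0.1331481001978896 0.0022757413327193186
W10_wrist.npy 0.028 3 x -0.14747266973638498 -0.14722100894042475 -0.14672645624712563 y -0.05006330452947694 -0.04957993358596404
W10_wrist.npy 0.042 41 x -0.14159196001282345 -0.1405792398398524 -0.13952692782575146 y -0.05060637384790457 -0.04182916392372021
  posttop -0.16049553340540795 -0.11641914165333286 -0.13831561256188926 0.002268668478878328
```

View pics/w10d.png

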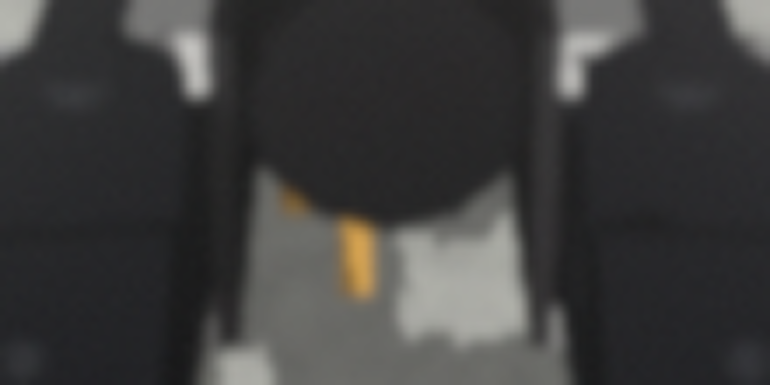

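Emit:
step_arm(commands=[[0,0,0,-0.04,0,0,0],[0,0,0,0,0,0,0],[0,0,0,0,0,0,0],[0,0,0,0,0,0,0]])

```text
time_s: 20.25
eef_pos: [0.5161, -0.0414, 0.0658]
eef_rot: [-0.703, 0.704, -0.07, 0.08]
wrist_force: [7.1, 0.8, 0.2]
opening: 0.214
```

```bash
python3 m.py 11|head -2; python3 - <<'E'
from h import *
c=np.array([.6525,-.0696]);a=np.radians(-12);ex=np.array([np.cos(a),np.sin(a)]);ey=np.array([-ex[1],ex[0]])
for f in("W11_wrist.npy","W11_scene.npy"):
    W=np.load(f);bx=(W[...,:2]-c)@ex;by=(W[...,:2]-c)@ey;z=W[...,2]
    m=(z>.022)&(z<.04)&(by>.006)&(by<.014)&(bx<-.06)&(bx>-.18);print(f,"edge",np.sort(bx[m])[:3])
    m=(z>.026)&(z<.04)&(by>-.026)&(by<-.018)&(bx<-.08)&(bx>-.17);print("ptr",bx[m])
W=np.load("W11_top.npy");m=(W[...,2]>.055)&(W[...,2]<.08)&(abs(W[...,0]-.465)<.03)&(abs(W[...,1]-.239)<.03);print("mallet head",W[m].mean(0),m.sum())
k=ctrl.get_calibration("scene");W=np.load("W11_scene.npy");m=(abs(W[...,0]-.671)<.012)&(abs(W[...,1]-.0235)<.012);print("pin top z",np.sort(W[m][:,2])[-8:])
E
```

```text
20.25 [ 0.5161 -0.0414  0.0658] [7.0941 0.7742 0.1857] 0.2137931985096653
tcp boxframe -0.13924995705721524 -0.0007639577896882116
W11_wrist.npy edge [-0.159 -0.159 -0.159]
ptr []
W11_scene.npy edge [-0.1453 -0.1416 -0.1369]
ptr [-0.1371 -0.1376 -0.1358]
mallet head [0.4676 0.2374 0.0648] 113
pin top z [0.038  0.0382 0.0382 0.0389 0.039  0.0394 0.0394 0.0396]
```

View pics/scene11.png

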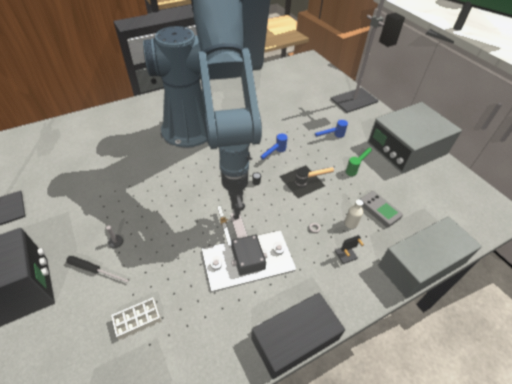

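View pics/scene11c.png

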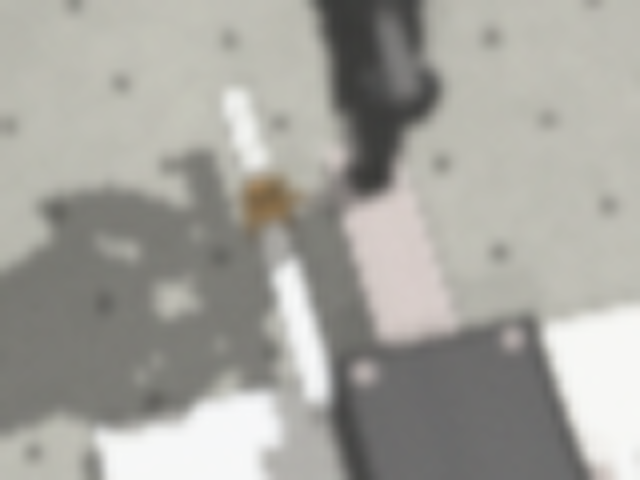

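View pics/top11.png

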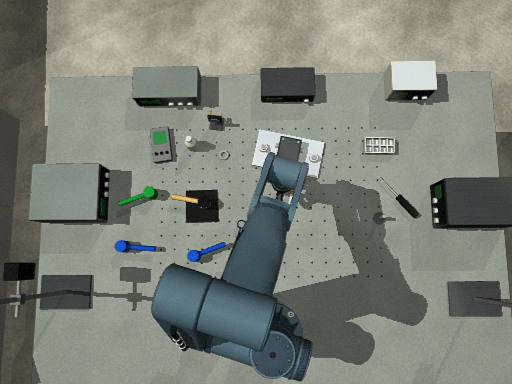

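The pointer at (326,196) and the brass tip at (298,203) are level across the rail in the zoomed scene view. The mallet stands on its pad and the other objects look unmoved, so I'm handing in.

```bash
python3 - <<'E'
from bench import ctrl
print(ctrl.hand_in()); o=ctrl.get_obs();print(o["time_s"],o["eef_pos"],o["wrist_force"],o["opening"])
E
```

```text
the job is handed in; nothing more can be done
None
the job is handed in; nothing more can be done
```

I drove the pin home with the mallet, stood the mallet back on its pad and let go. Then I pulled the slide out to the brass mark and handed in at about 20.4 s while still holding it. The hand-in reports no verdict, so these are my own last checks:

- **Pin:** it moved down under steady pressing, then stopped hard where it should sit when home. The force rose to about 27 N. Depth readings put its top at about 37–39 mm, down from about 52 mm.
- **Mallet:** the head is at about (0.467, 0.238), roughly 15 mm from my estimate of the pad's centre. It stands upright and released.
- **Slide:** it is pulled out about 35.2 mm. I measured the mark at 35.3 mm from the wrist camera. Earlier readings of the mark disagreed a little, giving about 34 to 36 mm, which is still inside the 5 mm allowance. The wrist force was about 7 N, and the fingers were closed on the post at an opening of 0.21.
- **Other objects:** by eye in the last pictures, nothing else had moved. I did not measure them again.

In the final pose the gripper hid the slide's pointer from the wrist camera. The final alignment therefore rests on how far the slide's front edge moved and on the scene view. The scene depth put the pointer about 1 mm short of the mark, but on only three pixels.

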